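Torque the clamp nut of the demonstration pressure chamber

ROBOT

A 7-joint arm with a two-finger parallel gripper is mounted at the origin on the work surface. World frame = base frame: x ahead of the robot, y to its left, z up, the work surface at z = 0. Lengths are in m, angles in degrees, forces in N, time in s.
With the tool pointing down it reaches from about 0.425 to 0.875 m from the base axis. Payload 4.7 kg.
Tool frame: the origin (TCP) lies at the very end of the fingers, on their centre line; the grasp point (between the pads) lies 19 mm behind it; z points along the fingers, y is the line along which they close (so a half turn about z gives the same grasp; the last joint's range is limited). The gripper opens to 87 mm and grips with 3 to 60 N. Pads are 19 mm wide; open, the fingers measure 117 mm over their backs; the gripper's body (75 mm by 190 mm) begins 51 mm behind the grasp point.
Start: joints at [64.292, 18.392, -4.016, 83.108, 1.295, 78.541, -3.26], TCP at [0.29, -0.582, 0.223] pointing down, gripper open.
Joint ranges: [-163.93, 163.93], [-17.29, 119.83], [-79.2, 71.16], [3.27, 140.29], [-89.18, 269.18], [5.43, 117.66], [-154.24, 154.24]. Speed limits (degrees/s): [147.25, 147.25, 180, 180, 180, 180, 180].

INTERFACE

Orientations are given as [roll, pitch, yaw] about the fixed x, y, z axes, in that order (R = Rz(yaw) Ry(pitch) Rx(roll)).
In Python, from cell import telemetry, cams, env gives the robot as it stands.
- The arm moves only by the tool arm_command, never from a script. Its argument "series" is text: rows parted by semicolons, each of 5 numbers parted by spaces: the shift along the tool's x, y, z in mm, then the turn about the tool's z in rad, then the closure in counts, from 0 (fully open) to 255 (shut). A call has 1 to 20 rows; each row shifts and turns the commanded pose from where the row before left it, along the tool's axes as they then stand; what a row does not reach is not made up. A row lasts 1/12 s, in which the tool goes at most 41.7 mm and 7.16 degrees, less where a joint would pass 70% of its speed; a pose out of reach is approached as far as the arm can. A call is refused whole if a number of a shift passes 41.7 or a number of a turn 0.125, either way. A call with a gripper value outside its range is refused whole. The fingers move at their own pace and stop on an object; "squeeze" is the grip in N (left out, the last holds). Time passes only in rows, so rows that do not move let the fingers close. It gives the time, the measured TCP pose, the force, the opening and the grip force at its end, in the units of the state.
- telemetry.get_obs(): the state, without advancing time (a new reading comes with each control period).
- cams.read_camera(name): name is "side" or "top" or "wrist"; returns the picture (384x512x3 uint8, blue, green, red); there is no depth.
- cams.calibration(name): a dict with "K" (3x3 intrinsics, pixels), "origin" and "rotation" of the camera in the world; the wrist camera has in their place "hand_eye" (4x4, takes a point from camera to tool coordinates, whose origin is the TCP and whose axes are the flange's). Camera axes: x right, y down, z forward; pixel columns grow to the right and rows downward; lengths in m; the calibration is good to about 2 mm. A picture is of the moment at which its call begins: read the wrist's pose just before it. calibration takes no time and is no camera call.
- env.sign_off(): hands the job in; it is judged then, once.
The state is a dict: "time_s": time; "qpos": joint angles; "joint_velocities": joint speeds; "effort": joint torques, N m; "tool_pos": TCP position; "tool_rot": TCP orientation; "force": force on the tool from outside, world axes, zero at the start; "wrist_torque": the same for the moment, N m; "grip_width": finger opening in m; "grasp_force": force on a finger pad.
Only numpy, scipy, OpenCV 4.12 (cv2) and the standard library are available. Lean on these libraries where they do the work, as an engineer would, in place of code of your own. Each camera call takes 0.05 s, during which the arm holds its last target. There are 200 camera calls.

TASK

Before the show, tighten the square nut on the pressure chamber with the click wrench: carry the wrench by its knob, set its socket fully down on the nut and let go, then take it by the handle and turn it clockwise (seen from above) until it breaks over with a click, and stop at once, without pushing on through the break-over. Leave the nut tight, lift the wrench off by its knob and press it fully home into its matching cutout in the white foam insert, then let go. Do not knock over or shove the dish, the jar and the cup that stand around the chamber.

Things in the scene. Friction and masses are not known exactly. Their poses are not given: they have to be found in the camera images.
- wrench_socket (a point): (All sizes in mm.) Click wrench, 0.42 to 0.63 kg, 200 long, stands on its head. Point: centre of the socket's open mouth, at the head's underside, on the turning axis; z up, x along the handle. Head: steel block 56 x 56, 42 tall, square to x and y; its socket opens downward, 39 square, 26 deep, square to x and y, so it fits the nut in four headings 90 degrees apart, with about 0.08 rad of play.
- wrench_knob (a point): Centre of the black carrying knob on the wrench's head: a block 36 long (along x), 22 wide (y), 44 tall (42 to 86 above the socket's mouth), 8 off the socket's axis towards the handle; the centre of mass is close beneath. The knob is rigid with the head: turning by it bypasses the click. Axes as wrench_socket.
- wrench_grip (a point): Centre of the handle's black rubber grip, 78 long, 18 wide, 22 tall, level, 135 from the socket's axis, 30 above its mouth; the handle ends 172 from the axis. x along the handle, z up. The handle is hinged to the head on the socket's axis and held in line by a spring up to a preset 1.4 N m (up to 10 N across the grip): see wrench_axis. It springs back in line when eased off.
- wrench_axis (a point): Point on the wrench's axis, 42 above the socket's mouth (top of the head); axes of the head. Break-over: past 1.4 N m the handle gives way clockwise relative to the head, the pull falling to 0.8 N m at 0.1 rad and 0.3 at 0.2; hard stop at 0.24. A give of 0.04 rad (5 mm at the grip) is a click; over 0.21 rad (28 mm) is pushing on, which spoils it.
- nut_top (a point): Dark steel square nut on the axis of the chamber's lid: 36 square for its lower 16, 30 square for the top 7 (a lead-in). Point: centre of its top, 23 above the lid, 93 above the table; sides square to x and y. It turns clockwise seen from above, with a drag of 0.25 N m, for 0.3 to 0.7 rad (not known beforehand), then comes up hard. It stays where it is left.
- chamber_top (a point): Pressure chamber: aluminium can 104 across with a steel lid 120 across, on a grey base plate 150 square, fixed to the table; a dial gauge sticks out of its -x side, 75 from the axis, 13 to 55 above the table. Point: centre of the lid's flat top, 70 above the table; z up. The wrench's head rests on the lid when the socket is fully down.
- foam_pocket (a point): White foam insert, fixed, 235 x 110, 50 tall, with a wrench-shaped cutout: a 63 x 63 pocket for the head and a 26 wide channel from it along +x for the handle, channel floor 32 above the table, 175 long from the pocket's centre. Point: centre of the pocket's floor, 18 above the table. A springy pad on each y side grips the head: press down with up to 15 N until it rests on the floor.
- dish: Bystander: shallow clear glass dish, 84 across, 22 tall, stands on the table; origin under its middle, z up.
- jar: Bystander: squat glass jar with a brass lid, 56 across, 45 tall, stands on the table; origin under its middle, z up.
- cup: Bystander: small white plastic cup, 52 across, 48 tall, stands on the table; origin under its middle, z up.
Not all that is in view belongs to the job. Leave any yellow look-alike of the part that bears nut_top alone.

How it is judged:
By the outcome, as a careful person would: the job done as asked, in the order asked, and still so for the second after the job is handed in, with the robot touching nothing.
It also fails if it takes over 72 s, if anything falls off the work surface, if the arm or the gripper's body presses on something with over 40 N, if the wrist force passes 120 N, or if a joint passes its speed limit or range.

## Working session

There is one attempt and no reset: what is moved stays moved. The work goes in short steps, Python scripts to look and compute and a tool call to move; the robot and the scene stay as the last step left them, time stands still between calls to the robot, and variables do not carry over. Pictures are saved under pics/ and viewed, at most 10 in all, crops included, and the job is handed in when it is done.

Besides the shell and the picture viewer there is one more tool, called after ">>>" as name(argument=value, ...) on one line, values as JSON. arm_command: Moves the arm, as the interface text tells. Its arguments: {"type":"object","properties":{"series":{"type":"string"},"squeeze":{"type":"number"}},"required":["series"]}

```bash
mkdir -p pics; python3 - <<'E'
from cell import telemetry,cams
import cv2,numpy as np
o=telemetry.get_obs();print(o)
for n in("top","side","wrist"):
    c=cams.calibration(n);print(n,{k:np.round(v,4).tolist() for k,v in c.items() if k!='name' and not isinstance(v,str)})
    im=cams.read_camera(n);cv2.imwrite(f"pics/{n}0.png",im)
    if n!="wrist": cv2.imwrite(f"pics/{n}0b.png",cv2.resize(im,(800,600),interpolation=cv2.INTER_CUBIC))
E
```

```text
{'time_s': 0.0, 'qpos': array([64.28935119, 18.44168985, -4.01483259, 83.17652775,  1.29501993,
       78.54122013, -3.26004282]), 'joint_velocities': array([ 0.07364226, -0.05520374,  0.0120566 ,  0.01416775,  0.03132938,
        0.10583199, -0.04657167]), 'effort': array([ 3.90481464e-04, -4.91286027e+01, -4.03451510e-01, -3.12524521e+01,
       -6.40042895e-02,  4.36513138e-02,  1.49461844e-04]), 'tool_pos': array([ 0.28990807, -0.5811284 ,  0.22141738]), 'tool_rot': array([-1.79885807e+02,  6.07645777e-03,  2.65197386e+01]), 'force': array([-0.28464889,  0.76136983, -0.40021805]), 'wrist_torque': array([0.00937055, 0.04527894, 0.06317539]), 'grasp_force': 0.0, 'grip_width': 0.08711621082605912}
top {'K': [[434.1003, 0.0, 254.0127], [0.0, 434.1003, 188.077], [0.0, 0.0, 1.0]], 'origin': [0.3512, -0.0475, 1.5224], 'rotation': [-173.6316, 0.5461, -90.1107]}
side {'K': [[370.5884, 0.0, 256.9218], [0.0, 370.5884, 188.0337], [0.0, 0.0, 1.0]], 'origin': [0.4318, 0.7109, 0.8756], 'rotation': [-136.199, 0.4635, -176.1115]}
wrist {'K': [[291.9617, 0.0, 259.6186], [0.0, 291.9617, 195.4275], [0.0, 0.0, 1.0]], 'hand_eye': [[-0.0003, -0.9643, -0.2647, 0.0729], [1.0, 0.0001, -0.0017, -0.0006], [0.0017, -0.2647, 0.9643, -0.1607], [0.0, 0.0, 0.0, 1.0]]}
```

View pics/top0b.png

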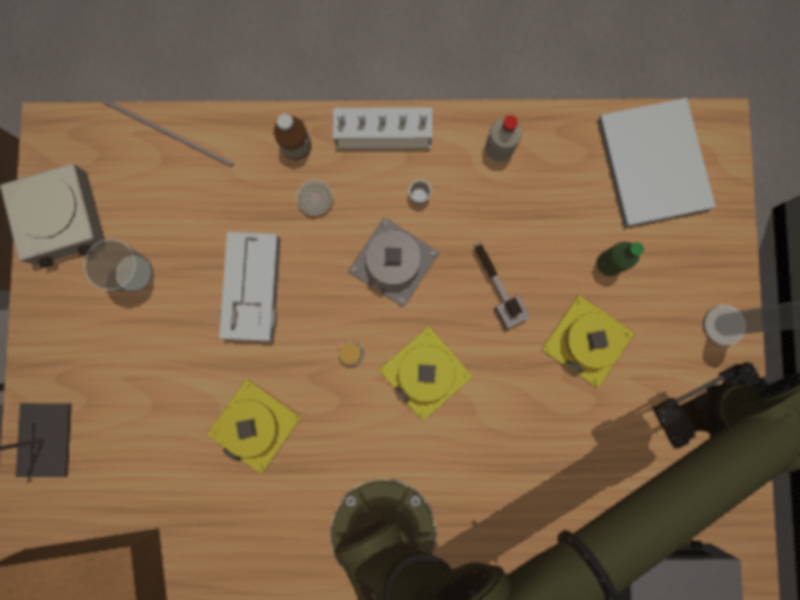

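View pics/side0b.png

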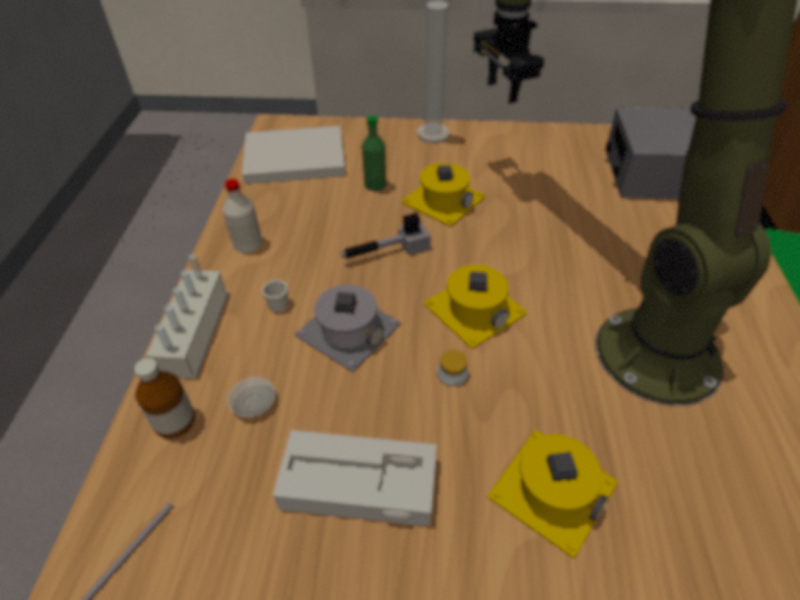

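Top view (800x600): wrench head at (511,314), handle end (480,248); chamber and nut at (393,257); foam pocket at (247,317) with the channel running up to (250,240); dish (315,198), jar (349,353), cup (420,193). The yellow chambers are look-alikes.

```bash
cat > h.py <<'E'
import numpy as np,cv2
from cell import telemetry,cams
from scipy.spatial.transform import Rotation as R
def campose(n,obs=None):
    c=cams.calibration(n)
    if 'origin' in c: return np.array(c['K']),np.array(c['origin']),R.from_euler('xyz',c['rotation'],degrees=True).as_matrix()
    o=obs or telemetry.get_obs(); T=np.array(c['hand_eye']); Rt=R.from_euler('xyz',o['tool_rot'],degrees=True).as_matrix()
    return np.array(c['K']),o['tool_pos']+Rt@T[:3,3],Rt@T[:3,:3]
def p2w(P,uv,z):
    K,o,M=P; d=M@np.linalg.solve(K,[*uv,1]); return o+d*(z-o[2])/d[2]
def w2p(P,p):
    K,o,M=P; q=K@(M.T@(np.array(p)-o)); return q[:2]/q[2]
def shift(p,yaw=None,o=None):
    o=o or telemetry.get_obs(); Rt=R.from_euler('xyz',o['tool_rot'],degrees=True).as_matrix()
    return (Rt.T@(np.array(p)-o['tool_pos'])*1000).round(1)
E
python3 - <<'E'
from h import *
T=campose('top');s=1.5625
for n,u,v,z in [('knobtop',513,307,.086),('handle end',480,248,.03),('head',511,315,.042),('nut',393,257,.093),('lid',393,257,.07),('pocket',247,317,.05),('chan end',250,240,.05),
 ('foamTL',228,233,.05),('foamTR',278,236,.05),('foamBL',221,340,.05),('foamBR',270,342,.05),('dish',315,198,.01),('jar',349,353,.03),('cup',420,193,.03),('plateT',387,219,.005),('plateB',402,304,.005),('plateL',349,267,.005),('plateR',438,252,.005)]:
    print(n,p2w(T,(u/s,v/s),z).round(3))
im=cv2.imread('pics/top0.png')
a=cv2.resize(im[140:215,220:345],None,fx=6.4,fy=6.4,interpolation=cv2.INTER_CUBIC)
cv2.imwrite('pics/c1.png',a[:600,:800])
E
```

```text
knobtop [ 0.483 -0.281  0.086]
handle end [ 0.62  -0.219  0.03 ]
head [ 0.469 -0.283  0.042]
nut [ 0.59  -0.026  0.093]
lid [ 0.594 -0.026  0.07 ]
pocket [0.466 0.293 0.05 ]
chan end [0.636 0.29  0.05 ]
foamTL [0.652 0.34  0.05 ]
foamTR [0.645 0.229 0.05 ]
foamBL [0.416 0.349 0.05 ]
foamBR [0.411 0.242 0.05 ]
dish [0.741 0.153 0.01 ]
jar [0.388 0.072 0.03 ]
cup [ 0.746 -0.086  0.03 ]
plateT [ 0.692 -0.011  0.005]
plateB [ 0.498 -0.045  0.005]
plateL [0.582 0.075 0.005]
plateR [ 0.616 -0.127  0.005]
```

View pics/c1.png

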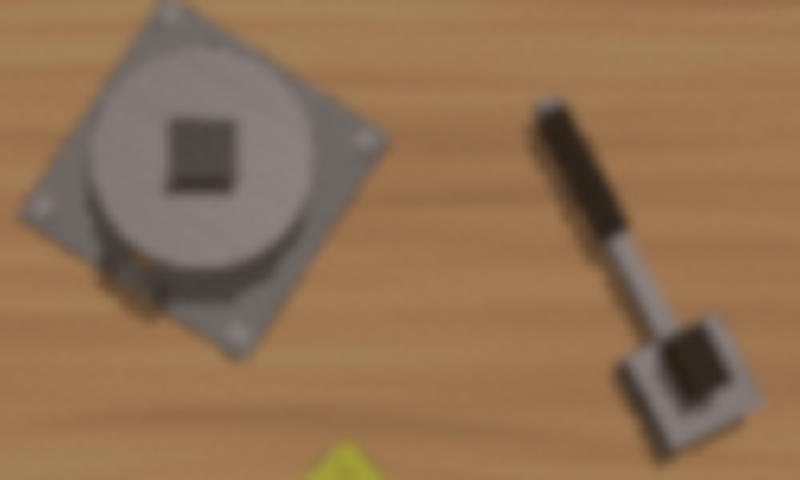

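The crop shows the nut at about (203,155), nearly square to the world axes. The wrench head is at about (692,385), with its handle running up-left at a yaw of roughly 23°.

>>> arm_command(series="25.2 -15.4 1.7 0 0;25.2 -15.4 1.7 0 0;25.2 -15.4 1.7 0 0;25.2 -15.4 1.7 0 0;25.2 -15.4 1.7 0 0;25.2 -15.4 1.7 0 0;25.2 -15.4 1.7 0 0;25.2 -15.4 1.7 0 0;25.2 -15.4 1.7 0 0;25.2 -15.4 1.7 0 0;25.2 -15.4 1.7 0 0;25.2 -15.4 1.7 0 0;0 0 0 0.06 0;0 0 0 0 0;0 0 0 0 0", squeeze=40)

```text
time_s: 1.4
tool_pos: [0.4778, -0.2817, 0.2019]
tool_rot: [180.0, 0.1, 23.2]
force: [0.0, -0.9, 0.4]
grip_width: 0.0872
grasp_force: 0.0
```

```bash
python3 - <<'E'
from h import *
o=telemetry.get_obs();im=cams.read_camera('wrist');cv2.imwrite('pics/w1r.png',im);print(o['time_s'],o['tool_pos'],o['tool_rot'])
np.save('w1.npy',np.r_[o['tool_pos'],o['tool_rot']])
cv2.imwrite('pics/w1.png',cv2.resize(im,(800,600),interpolation=cv2.INTER_CUBIC))
E
```

```text
1.4 [ 0.47780948 -0.28172714  0.20190411] [1.79990098e+02 5.76886344e-02 2.31529388e+01]
```

View pics/w1.png

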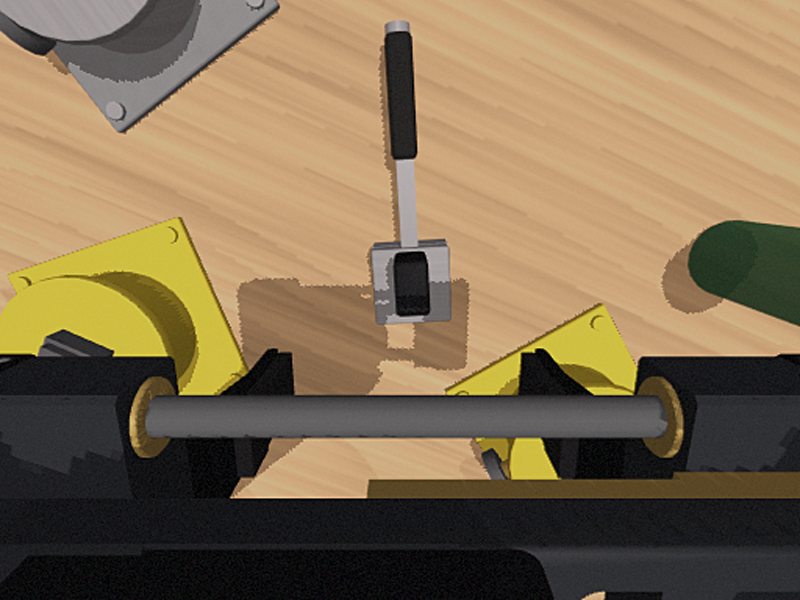

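The wrist view shows the head top at about (375..450, 245..323), the knob at (395..428, 252..316) and the handle tip at (397,22). The handle leans a few degrees from tool x.

```bash
python3 - <<'E'
from h import *
w=np.load('w1.npy');P=campose('wrist',dict(tool_pos=w[:3],tool_rot=w[3:]));s=1.5625
f=lambda u,v,z:p2w(P,(u/s,v/s),z)
c=[f(*q,.042) for q in((374,248),(447,241),(452,319),(377,323))]
print(np.round(c,4)); print('centre',np.mean(c,0).round(4))
for i in range(4):
    d=c[(i+1)%4]-c[i];print(np.hypot(*d[:2]).round(4),np.degrees(np.arctan2(d[1],d[0])).round(1))
a=f(397,30,.041);b=f(403,158,.041);print('grip',a.round(4),b.round(4),np.degrees(np.arctan2(*(a-b)[1::-1])))
k=[f(*q,.086) for q in((396,253),(427,252),(428,314),(397,316))];print('knob',np.round(k,4),np.mean(k,0).round(4))
im=cv2.imread('pics/w1r.png');cv2.imwrite('pics/c2.png',cv2.resize(im[140:215,225:305],None,fx=8,fy=8,interpolation=cv2.INTER_CUBIC))
E
```

```text
[[ 0.493  -0.2497  0.042 ]
 [ 0.5177 -0.2949  0.042 ]
 [ 0.4671 -0.3221  0.042 ]
 [ 0.4425 -0.2725  0.042 ]]
centre [ 0.4801 -0.2848  0.042 ]
0.0515 -61.4
0.0574 -151.8
0.0553 116.4
0.0554 24.4
grip [ 0.6255 -0.2114  0.041 ] [ 0.5566 -0.2448  0.041 ] 25.862361082802103
knob [[ 0.5025 -0.2635  0.086 ]
 [ 0.5105 -0.2807  0.086 ]
 [ 0.4748 -0.2972  0.086 ]
 [ 0.4658 -0.2797  0.086 ]] [ 0.4884 -0.2803  0.086 ]
```

View pics/c2.png

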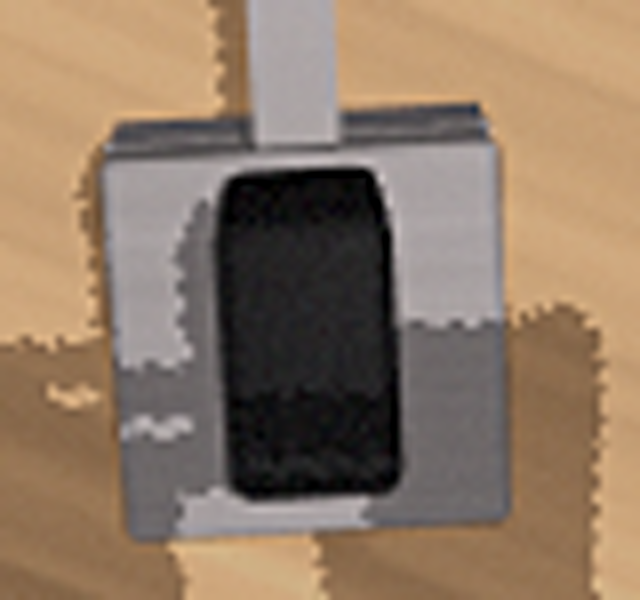

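```bash
python3 - <<'E'
from h import *
w=np.load('w1.npy');o=dict(tool_pos=w[:3],tool_rot=w[3:]);P=campose('wrist',o)
f=lambda x,y,z:p2w(P,(224.5+x/8,139.5+y/8),z)
c=np.array([f(*q,.042) for q in((105,155),(497,140),(510,520),(130,538))]);m=c.mean(0)
for i in range(4):
    d=c[(i+1)%4]-c[i];print(np.hypot(*d[:2]).round(4),np.degrees(np.arctan2(d[1],d[0])).round(1))
yaw=np.radians(25.5);x=np.array([np.cos(yaw),np.sin(yaw),0]);y=np.array([-x[1],x[0],0])
k=m+8e-3*x;print('head',m.round(4),'knob',k.round(4))
for sx,sy in((1,1),(1,-1),(-1,-1),(-1,1)): # predicted crop px of knob top
    p=k+.018*sx*x+.011*sy*y;p[2]=.086;print(((w2p(P,p)-[224.5,139.5])*8).round())
p=k.copy();p[2]=.047;print(shift(p,o=o))
E
```

```text
0.0539 -64.7
0.0547 -153.5
0.0547 116.0
0.0553 25.7
head [ 0.4789 -0.2845  0.042 ] knob [ 0.4862 -0.281   0.042 ]
[214. 216.]
[398. 208.]
[406. 497.]
[228. 504.]
[  8.1   2.6 154.9]
```

>>> arm_command(series="8.1 2.6 15 -0.046 0;0 0 25 0 0;0 0 25 0 0;0 0 25 0 0;0 0 25 0 0;0 0 20 0 0;0 0 12 0 0;0 0 8 0 0;0 0 0 0 0;0 0 0 0 0;0 0 0 0 255;0 0 0 0 255;0 0 0 0 255;0 0 0 0 255;0 0 0 0 255;0 0 0 0 255;0 0 0 0 255;0 0 0 0 255", squeeze=45)

```text
time_s: 2.95
tool_pos: [0.4867, -0.2805, 0.0472]
tool_rot: [180.0, 0.0, 25.7]
force: [-0.2, 1.0, -0.8]
grip_width: 0.0417
grasp_force: 0.0
```

>>> arm_command(series="0 0 0 0 255;0 0 0 0 255;0 0 0 0 255;0 0 0 0 255;0 0 0 0 255;0 0 0 0 255;0 0 0 0 255")

```text
time_s: 3.53
tool_pos: [0.4869, -0.2809, 0.0472]
tool_rot: [180.0, -0.0, 25.7]
force: [0.9, -2.1, -2.2]
grip_width: 0.0216
grasp_force: 44.9
```

>>> arm_command(series="0 0 -5 0 255;0 0 -15 0 255;0 0 -25 0 255;0 0 -30 0 255;0 0 -30 0 255;0 0 -25 0 255;0 0 -15 0 255;6 -12 0 0 255;12 -23 0 0 255;12 -24 0 0 255;12 -24 0 0 255;12 -23 0 0 255;6 -11 0 0 255;0 0 0 0.06 255;0 0 0 0.11 255;0 0 0 0.11 255;0 0 0 0.11 255;0 0 0 0.059 255;0 0 0 0 255;0 0 0 0 255")

```text
time_s: 5.2
tool_pos: [0.489, -0.1485, 0.1909]
tool_rot: [-179.9, 0.1, 0.1]
force: [-0.9, -0.1, -5.9]
grip_width: 0.0222
grasp_force: 44.9
```

```bash
cat >> h.py <<'E'
def snap(name):
    o=telemetry.get_obs();im=cams.read_camera('wrist');cv2.imwrite(f'pics/{name}r.png',im);print(o['time_s'],o['tool_pos'],o['tool_rot'],o['force'],o['grip_width'])
    np.save(name+'.npy',np.r_[o['tool_pos'],o['tool_rot']])
    cv2.imwrite(f'pics/{name}.png',cv2.resize(im,(800,600),interpolation=cv2.INTER_CUBIC))
def load(name):
    w=np.load(name+'.npy');o=dict(tool_pos=w[:3],tool_rot=w[3:]);return o,campose('wrist',o)
E
python3 -c "
from h import *
snap('w2')"
```

```text
5.2 [ 0.48898234 -0.14847232  0.19087554] [-1.79948981e+02  1.47408484e-01  1.11916600e-01] [-0.93915911 -0.08595377 -5.87853293] 0.02216577107162297
```

View pics/w2.png

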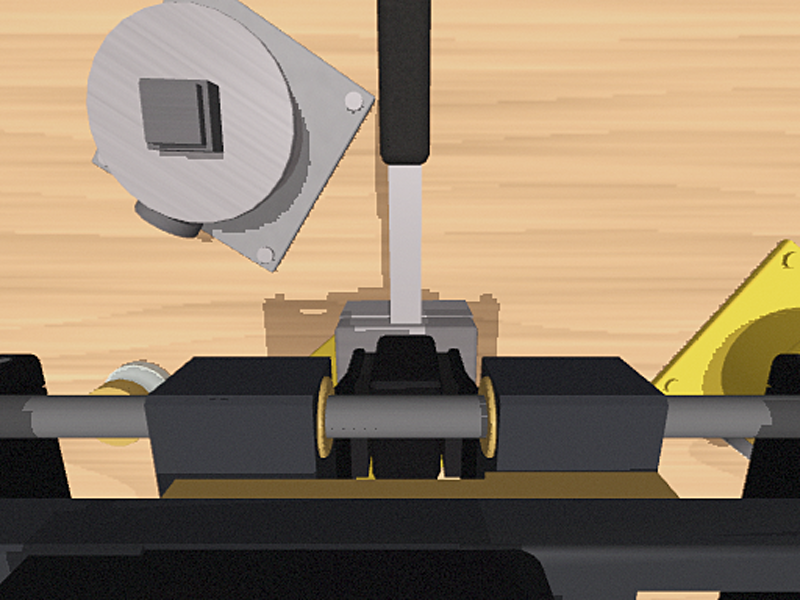

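Nut top corners in w2 are at about (139,79), (199,80), (206,148) and (147,150). The handle is centred at column 405, so it lines up with the tool.

```bash
python3 - <<'E'
from h import *
o,P=load('w2');s=1.5625
im=cv2.imread('pics/w2r.png')
a=cv2.resize(im[40:105,80:150],None,fx=8,fy=8,interpolation=cv2.INTER_CUBIC)
b=cv2.resize(im[180:245,205:315],None,fx=8,fy=8,interpolation=cv2.INTER_CUBIC)[:, :880]
b=cv2.resize(b,(800,473));b=np.vstack([b,np.zeros((47,800,3),np.uint8)])
cv2.imwrite('pics/c3.png',a)
c=np.array([p2w(P,((u+.5)/s-.5,(v+.5)/s-.5),.093) for u,v in((139,79),(199,80),(206,148),(147,150))]);m=c.mean(0)
print(m)
for i in range(4):
    d=c[(i+1)%4]-c[i];print(np.hypot(*d[:2]).round(4),np.degrees(np.arctan2(d[1],d[0])).round(1))
E
```

```text
[ 0.5942139  -0.02407169  0.093     ]
0.031 -90.8
0.0333 179.6
0.0319 91.9
0.0348 -1.8
```

View pics/c3.png

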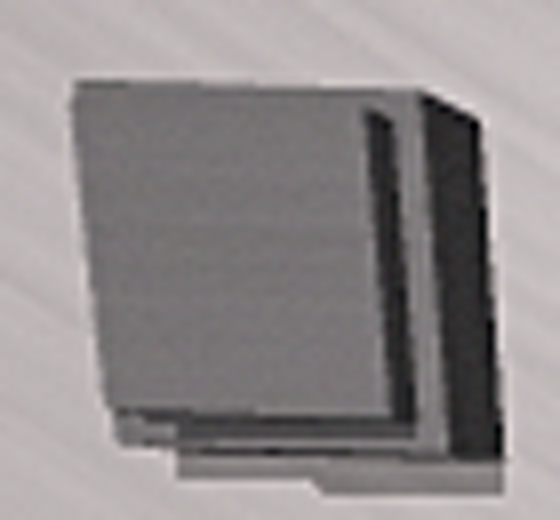

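```bash
python3 - <<'E'
from h import *
o,P=load('w2')
for z,q in((.093,((78,105),(365,107),(390,415),(107,411))),(.086,((73,82),(422,92),(450,455),(116,447)))):
    c=np.array([p2w(P,(79.5+(u+.5)/8,39.5+(v+.5)/8),z) for u,v in q]);m=c.mean(0)
    print(m.round(4))
    for i in range(4):
        d=c[(i+1)%4]-c[i];print(np.hypot(*d[:2]).round(4),np.degrees(np.arctan2(d[1],d[0])).round(1))
yaw=np.radians(o['tool_rot'][2])
# wrench check: handle line in tool coords
s=1.5625
for u,v,h in((404,164,.041),(405,322,.041)):
    p=p2w(P,((u+.5)/s-.5,(v+.5)/s-.5),o['tool_pos'][2]-.047+h);print('tool',shift(p,o=o))
E
```

```text
[ 0.595 -0.023  0.093]
0.0291 -90.3
0.0295 178.1
0.0296 89.3
0.0293 -2.9
[ 0.5949 -0.0227  0.086 ]
0.0361 -91.4
0.0358 178.2
0.036 88.8
0.0359 -1.5
tool [78.  -1.7  5.8]
tool [20.2 -1.4  5.9]
```

Nut centre is about (0.595, -0.024) with yaw about -1.5°. I'm moving over it now.

>>> arm_command(series="10 -11 0 0.028 255;23 -25 0 0 255;24.5 -26.5 0 0 255;24.5 -26.5 0 0 255;21 -23 0 0 255;11 -9.5 0 0 255;0 0 0 0 255;0 0 15 0 255;0 0 20 0 255;0 0 8 0 255;0 0 0 0 255;0 0 0 0 255")

```text
time_s: 6.25
tool_pos: [0.6064, -0.0312, 0.1487]
tool_rot: [180.0, 0.1, -1.6]
force: [0.0, 0.5, -5.0]
grip_width: 0.0218
grasp_force: 44.9
```

```bash
python3 -c "
from h import *
snap('w3')
im=cams.read_camera('side');cv2.imwrite('pics/s3.png',cv2.resize(im[130:260,150:310],None,fx=4.5,fy=4.5,interpolation=cv2.INTER_CUBIC))
print(shift((.6034,-.024,.117)))"
```

```text
6.25 [ 0.60641689 -0.03116504  0.14869454] [ 1.79989837e+02  9.40082837e-02 -1.63568849e+00] [ 0.02885232  0.4623192  -4.98908354] 0.021837754606766017
[-4.6 -6.7 33.3]
```

>>> arm_command(series="-3.5 -7 0 0 255;0 0 0 0 255;0 0 0 0 255;0 0 0 0 255")

```text
time_s: 6.68
tool_pos: [0.604, -0.0232, 0.1497]
tool_rot: [180.0, -0.1, -1.6]
force: [-0.4, 0.1, -6.3]
grip_width: 0.0218
grasp_force: 44.9
```

```bash
python3 -c "
from h import *
o=telemetry.get_obs();print(o['tool_pos'],o['tool_rot'],shift((.6034,-.024,.117)))
print(telemetry.get_obs()['tool_pos'])"
```

```text
[ 0.60397963 -0.02317264  0.14967388] [ 1.79975411e+02 -5.06052313e-02 -1.57153781e+00] [-0.6  0.8 32.7]
[ 0.60397963 -0.02317264  0.14967388]
```

View pics/s3.png

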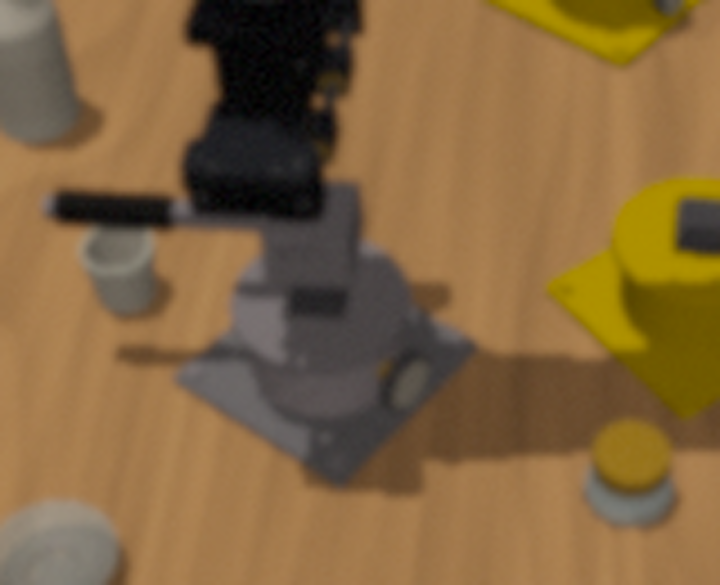

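The side view shows the wrench hovering over the nut, with the handle level and clear of the cup. Lowering.

>>> arm_command(series="0 0.4 5 0 255;0 0 5 0 255;0 0 4 0 255;0 0 3 0 255;0 0 3 0 255;0 0 0 0 255;0 0 0 0 255")

```text
time_s: 7.27
tool_pos: [0.604, -0.0239, 0.1287]
tool_rot: [-180.0, -0.0, -1.6]
force: [1.3, -0.8, -4.6]
grip_width: 0.0218
grasp_force: 44.9
```

>>> arm_command(series="0 0 3 0 255;0 0 3 0 255;0 0 3 0 255;0 0 1 0 255;0 0 0 0 255;0 0 0 0 255")

```text
time_s: 7.77
tool_pos: [0.6039, -0.0239, 0.1188]
tool_rot: [-180.0, -0.0, -1.6]
force: [1.8, -0.1, -7.5]
grip_width: 0.0216
grasp_force: 44.9
```

>>> arm_command(series="0 0 1.5 0 255;0 0 1 0 255;0 0 1 0 255;0 0 0 0 255")

```text
time_s: 8.1
tool_pos: [0.6041, -0.0239, 0.1172]
tool_rot: [180.0, -0.0, -1.6]
force: [-1.9, -0.0, 4.7]
grip_width: 0.0219
grasp_force: 44.9
```

Seated: the head rests on the lid at TCP 0.117, with about 10 N of contact. Now releasing and moving out to the handle.

>>> arm_command(series="0 0 -1.5 0 0;0 0 0 0 0;0 0 0 0 0;0 0 0 0 0;0 0 0 0 0;0 0 0 0 0;0 0 0 0 0;0 0 0 0 0;0 0 0 0 0;0 0 0 0 0", squeeze=20)

```text
time_s: 8.93
tool_pos: [0.6038, -0.0238, 0.1171]
tool_rot: [180.0, 0.0, -1.6]
force: [-0.9, 0.4, 0.2]
grip_width: 0.0801
grasp_force: 0.0
```

>>> arm_command(series="0 0 -10 0 0;0 0 -20 0 0;0 0 -15 0 0;10 0 0 0 0;25 0 0 0 0;30 0 0 0 0;30 0 0 0 0;20 0 0 0 0;7 0 0 0 0;0 0 0 0 0;0 0 0 0 0")

```text
time_s: 9.85
tool_pos: [0.7251, -0.027, 0.1622]
tool_rot: [-180.0, 0.1, -1.6]
force: [0.2, -0.2, -0.1]
grip_width: 0.0867
grasp_force: 0.0
```

```bash
python3 -c "
from h import *
snap('w4')"
```

```text
9.85 [ 0.72508022 -0.02696117  0.162159  ] [-1.79988196e+02  6.26313243e-02 -1.59872781e+00] [ 0.17594026 -0.19365116 -0.06976454] 0.0866550818067957
```

View pics/w4.png

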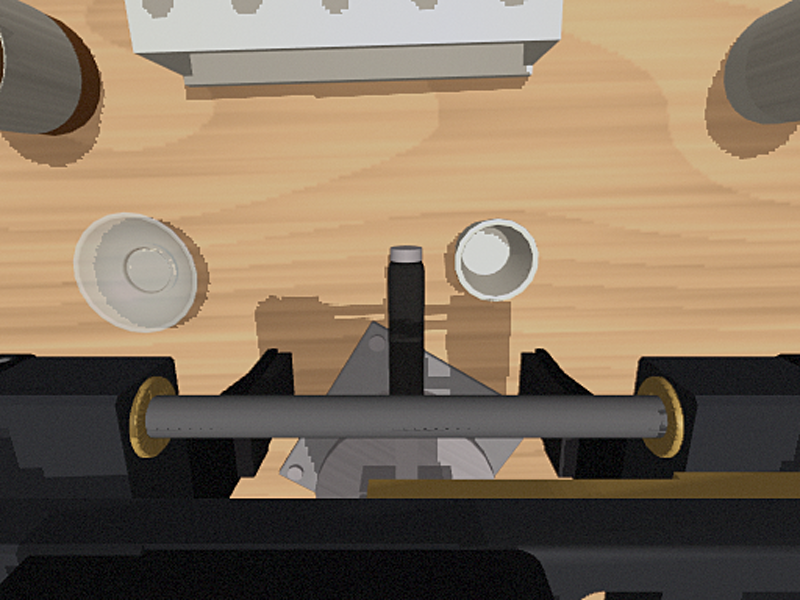

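The fingers straddle the handle, which is centred at column 406 with its tip at (406,250). The cup at (497,260) and the dish at (140,270) are untouched. Going down to grip.

>>> arm_command(series="0 0 15 0 0;0 0 25 0 0;0 0 20 0 0;0 0 13 0 0;0 0 8 0 0;0 0 0 0 255;0 0 0 0 255;0 0 0 0 255;0 0 0 0 255;0 0 0 0 255;0 0 0 0 255;0 0 0 0 255;0 0 0 0 255;0 0 0 0 255;0 0 0 0 255;0 0 0 0 255;0 0 0 0 255;0 0 0 0 255;0 0 0 0 255;0 0 0 0 255")

```text
time_s: 11.57
tool_pos: [0.7258, -0.027, 0.0811]
tool_rot: [-180.0, -0.0, -1.6]
force: [1.0, 1.2, -0.4]
grip_width: 0.0177
grasp_force: 20.0
```

>>> arm_command(series="-0.06 3.9 0 0.03 255;-0.06 3.9 0 0.03 255;-0.06 3.9 0 0.03 255;-0.06 3.9 0 0.03 255;-0.06 3.9 0 0.03 255;-0.06 3.9 0 0.03 255;-0.06 3.9 0 0.03 255")

```text
time_s: 12.15
tool_pos: [0.7234, -0.0542, 0.0816]
tool_rot: [-179.9, -0.2, -13.8]
force: [4.8, 2.2, -0.9]
grip_width: 0.018
grasp_force: 20.0
```

>>> arm_command(series="-0.03 2.6 0 0.02 255;-0.03 2.6 0 0.02 255;-0.03 2.6 0 0.02 255")

```text
time_s: 12.4
tool_pos: [0.7213, -0.0618, 0.0817]
tool_rot: [-179.9, -0.2, -17.2]
force: [5.0, 1.0, -1.6]
grip_width: 0.0178
grasp_force: 20.0
```

>>> arm_command(series="0.2 2.6 0 0.02 255;0.2 2.6 0 0.02 255;0.1 2.6 0 0.02 255")

```text
time_s: 12.65
tool_pos: [0.7187, -0.0694, 0.0815]
tool_rot: [-179.9, -0.1, -20.7]
force: [5.8, 1.7, -1.2]
grip_width: 0.0179
grasp_force: 20.0
```

>>> arm_command(series="0.2 2.6 0 0.02 255;0.2 2.6 0 0.02 255")

```text
time_s: 12.82
tool_pos: [0.7168, -0.0744, 0.0814]
tool_rot: [-180.0, -0.0, -22.9]
force: [4.5, 2.2, -0.7]
grip_width: 0.0177
grasp_force: 20.0
```

```bash
python3 -c "
from h import *
o=telemetry.get_obs();f=o['force'];y=np.radians(o['tool_rot'][2]);print(f,o['wrist_torque'],'tang',-f[0]*np.sin(y)+f[1]*np.cos(y),'rad',f[0]*np.cos(y)+f[1]*np.sin(y))
d=o['tool_pos'][:2]-[.5958,-.0238];print(np.hypot(*d),np.degrees(np.arctan2(d[1],d[0])))"
```

```text
[ 4.46552891  2.15431017 -0.71431866] [ 0.44600883 -0.85649539 -0.1708045 ] tang 3.7244129262292405 rad 3.2727280769856635
0.1311478228644262 -22.71235842923899
```

>>> arm_command(series="0 2.6 0 0.02 255;0 2.6 0 0.02 255")

```text
time_s: 12.98
tool_pos: [0.7146, -0.0793, 0.0813]
tool_rot: [-180.0, -0.0, -25.2]
force: [4.8, 1.9, -0.7]
grip_width: 0.0181
grasp_force: 20.0
```

>>> arm_command(series="0 2.6 0 0.02 255;0 2.6 0 0.02 255")

```text
time_s: 13.15
tool_pos: [0.7122, -0.0841, 0.0813]
tool_rot: [-180.0, -0.0, -27.5]
force: [4.3, 1.1, -0.9]
grip_width: 0.0183
grasp_force: 20.0
```

>>> arm_command(series="0 2.6 0 0.02 255;0 2.6 0 0.02 255")

```text
time_s: 13.32
tool_pos: [0.7097, -0.0888, 0.0812]
tool_rot: [180.0, -0.0, -29.8]
force: [4.2, 1.2, -1.3]
grip_width: 0.0178
grasp_force: 20.0
```

>>> arm_command(series="0 2.6 0 0.02 255;0 2.6 0 0.02 255")

```text
time_s: 13.48
tool_pos: [0.707, -0.0932, 0.0812]
tool_rot: [180.0, -0.0, -32.1]
force: [3.5, 0.5, -0.7]
grip_width: 0.0176
grasp_force: 20.0
```

>>> arm_command(series="0 2.6 0 0.02 255;0 2.6 0 0.02 255")

```text
time_s: 13.65
tool_pos: [0.7042, -0.0976, 0.0812]
tool_rot: [180.0, 0.0, -34.4]
force: [4.3, 0.4, -0.5]
grip_width: 0.0178
grasp_force: 20.0
```

>>> arm_command(series="0 2.6 0 0.02 255;0 2.6 0 0.02 255")

```text
time_s: 13.82
tool_pos: [0.7011, -0.1019, 0.0811]
tool_rot: [180.0, 0.0, -36.7]
force: [3.6, 3.0, 0.2]
grip_width: 0.0176
grasp_force: 20.0
```

>>> arm_command(series="0 2.6 0 0.02 255;0 2.6 0 0.02 255")

```text
time_s: 13.98
tool_pos: [0.6985, -0.1054, 0.0812]
tool_rot: [-179.9, -0.0, -39.0]
force: [6.1, 2.9, 0.1]
grip_width: 0.0176
grasp_force: 20.0
```

>>> arm_command(series="0 2.6 0 0.02 255;0 1.3 0 0.01 255")

```text
time_s: 14.15
tool_pos: [0.6969, -0.1072, 0.0814]
tool_rot: [-179.8, -0.1, -40.5]
force: [7.3, 2.5, -1.3]
grip_width: 0.0178
grasp_force: 20.1
```

>>> arm_command(series="0 2.6 0 0.02 255;0 1.3 0 0.01 255")

```text
time_s: 14.32
tool_pos: [0.6941, -0.1104, 0.0813]
tool_rot: [-179.9, -0.1, -42.3]
force: [5.7, 2.3, -1.0]
grip_width: 0.0176
grasp_force: 20.1
```

```bash
cat >> h.py <<'E'
def tq():
    o=telemetry.get_obs();f=o['force'];y=np.radians(o['tool_rot'][2])
    d=o['tool_pos'][:2]-[.5958,-.0238];t=np.cross(d,f[:2]);print(o['time_s'],f.round(2),o['wrist_torque'].round(2),'tang',-f[0]*np.sin(y)+f[1]*np.cos(y),'rad',f[0]*np.cos(y)+f[1]*np.sin(y),'torque',t,t+o['wrist_torque'][2])
    print(np.hypot(*d),np.degrees(np.arctan2(d[1],d[0])),o['tool_rot'][2])
E
python3 -c "
from h import *
tq()" 2>/dev/null
```

```text
14.3167 [ 5.66  2.35 -1.05] [ 0.65 -1.34  0.3 ] tang 5.545980165411306 rad 2.6087479980924524 torque 0.7210320021743535 1.0167639783852433
0.13100543416623256 -41.353717156452845 -42.264061813921224
```

>>> arm_command(series="0 2.6 0 0.02 255;0 0 0 0 255")

```text
time_s: 14.48
tool_pos: [0.6919, -0.1128, 0.0813]
tool_rot: [-179.9, -0.0, -43.5]
force: [5.3, 2.6, -1.5]
grip_width: 0.0176
grasp_force: 20.0
```

```bash
python3 -c "
from h import *
tq()" 2>/dev/null
```

```text
14.4833 [ 5.28  2.63 -1.54] [ 0.68 -1.28  0.13] tang 5.534960105735931 rad 2.022322080984089 torque 0.7220283943628771 0.8506039927000116
0.1310026430434723 -42.81113236153192 -43.46404442164601
```

>>> arm_command(series="0 2 0 0.015 255;0 0 0 0 255")

```text
time_s: 14.65
tool_pos: [0.6905, -0.1143, 0.0812]
tool_rot: [-179.9, -0.0, -44.3]
force: [4.8, 2.2, -0.7]
grip_width: 0.018
grasp_force: 20.0
```

```bash
python3 -c "
from h import *
tq()" 2>/dev/null
```

```text
14.65 [ 4.77  2.21 -0.74] [ 0.64 -1.19  0.08] tang 4.911006904620059 rad 1.8706799319372787 torque 0.640600748914141 0.7222249071597322
0.13097848135100984 -43.70673797169327 -44.31457147552616
```

The pull has dropped from its peak to about 0.7 N m, so the wrench has broken over at roughly 0.1 rad of give. Stopping here and easing back.

>>> arm_command(series="0 -2.6 0 -0.02 255;0 -2.6 0 -0.02 255;0 -2.6 0 -0.02 255;0 -2.6 0 -0.02 255;0 0 0 0 255")

```text
time_s: 15.07
tool_pos: [0.6982, -0.1057, 0.0813]
tool_rot: [-179.9, -0.0, -39.6]
force: [6.3, 3.7, -1.0]
grip_width: 0.0179
grasp_force: 20.1
```

```bash
python3 -c "
from h import *
tq()" 2>/dev/null
```

```text
15.0667 [ 6.34  3.73 -1.03] [ 0.74 -1.32  0.27] tang 6.90909994090156 rad 2.5125959486019642 torque 0.9002369763372852 1.1749287568941331
0.13108044052271078 -38.640602727953386 -39.5615939701007
```

>>> arm_command(series="0 -1.3 0 -0.01 255;0 -1.3 0 -0.01 255;0 0 0 0 255")

```text
time_s: 15.32
tool_pos: [0.6987, -0.1051, 0.0811]
tool_rot: [180.0, 0.0, -38.6]
force: [3.4, 1.5, 0.1]
grip_width: 0.0178
grasp_force: 20.0
```

```bash
python3 -c "
from h import *
tq()" 2>/dev/null
```

```text
15.3167 [3.36 1.48 0.08] [ 0.48 -0.75 -0.16] tang 3.246969662845112 rad 1.703279405481124 torque 0.42471053052199925 0.2622230461409914
0.1311233688222081 -38.305582852061136 -38.57199327313474
```

>>> arm_command(series="0 0 0 0 0;0 0 0 0 0;0 0 0 0 0;0 0 0 0 0;0 0 0 0 0;0 0 0 0 0;0 0 0 0 0;0 0 0 0 0;0 0 -10 0 0;0 0 -25 0 0;0 0 -30 0 0;0 0 -20 0 0;-10 0 0 0 0;-25 0 0 0 0;-30 0 0 0 0;-30 0 0 0 0;-20 0 0 0 0;-8 0 0 0 0;0 0 0 0 0;0 0 0 0 0", squeeze=50)

```text
time_s: 16.98
tool_pos: [0.6035, -0.0294, 0.167]
tool_rot: [-180.0, -0.1, -38.6]
force: [0.3, -1.5, 0.4]
grip_width: 0.0873
grasp_force: 0.0
```

```bash
python3 -c "
from h import *
snap('w5');print(shift((.6022,-.0289,.117)))
im=cams.read_camera('top');cv2.imwrite('pics/t5.png',im)
o,P=load('w5');T=campose('top')
S=[]
" 
```

```text
16.9833 [ 0.60349458 -0.0294458   0.16701936] [-1.79979922e+02 -1.20486324e-01 -3.85844637e+01] [ 0.31446593 -1.46178189  0.41188223] 0.08726161270326496
[-2.   0.  49.7]
```

>>> arm_command(series="-1.4 0 15 0 0;0 0 20 0 0;0 0 10 0 0;0 0 5 0 0;0 0 0 0 0;0 0 0 0 255;0 0 0 0 255;0 0 0 0 255;0 0 0 0 255;0 0 0 0 255;0 0 0 0 255;0 0 0 0 255;0 0 0 0 255;0 0 0 0 255;0 0 0 0 255;0 0 0 0 255;0 0 0 0 255;0 0 0 0 255;0 0 0 0 255;0 0 0 0 255")

```text
time_s: 18.75
tool_pos: [0.6014, -0.028, 0.1161]
tool_rot: [180.0, 0.0, -38.6]
force: [-1.2, -1.2, 0.5]
grip_width: 0.022
grasp_force: 50.0
```

>>> arm_command(series="0 0 -2 0 255;0 0 -4 0 255;0 0 -6 0 255;0 0 -8 0 255;0 0 -10 0 255;0 0 -12 0 255;0 0 -12 0 255;0 0 -8 0 255;0 0 0 0 255;0 0 0 0 255")

```text
time_s: 19.58
tool_pos: [0.6019, -0.0277, 0.1792]
tool_rot: [-180.0, -0.1, -38.6]
force: [-0.4, -0.3, -5.5]
grip_width: 0.0219
grasp_force: 50.0
```

>>> arm_command(series="-8 -2 0 0 255;-20 -5 0 0 255;-24 -6.2 0 0 255;-26 -6.6 0 0 255;-26 -6.6 0 0 255;-26 -6.6 0 0 255;-26 -6.6 0 0 255;-26 -6.6 0 0 255;-24 -6.2 0 0 255;-15 -4 0 0 255;-7.3 -2 0 0 255;0 0 0 0 255")

```text
time_s: 20.58
tool_pos: [0.4577, 0.162, 0.1777]
tool_rot: [180.0, 0.0, -38.4]
force: [0.0, -0.0, -5.5]
grip_width: 0.0216
grasp_force: 50.0
```

>>> arm_command(series="0 0 0 -0.06 255;0 0 0 -0.11 255;0 0 0 -0.12 255;0 0 0 -0.12 255;0 0 0 -0.12 255;0 0 0 -0.12 255;0 0 0 -0.12 255;0 0 0 -0.12 255;0 0 0 -0.12 255;0 0 0 -0.12 255;0 0 0 -0.12 255;0 0 0 -0.12 255;0 0 0 -0.11 255;0 0 0 -0.066 255;0 0 0 0 255;0 0 0 0 255;0 0 0 0 255")

```text
time_s: 22.0
tool_pos: [0.4598, 0.1594, 0.1779]
tool_rot: [180.0, 0.0, 49.8]
force: [1.0, 0.8, -4.8]
grip_width: 0.0218
grasp_force: 50.0
```

```bash
python3 -c "
from h import *
snap('w6');o,P=load('w6')
for p in((.466,.293,.05),(.636,.29,.05),(.411,.242,.05),(.416,.349,.05)): print((w2p(P,p)*1.5625).round())
" 
```

```text
22.0 [0.45980301 0.15936402 0.17789611] [1.79997280e+02 2.39407155e-02 4.98378071e+01] [ 1.01127119  0.82922076 -4.80822117] 0.021782656146250218
[269. 122.]
[502. -95.]
[264. 248.]
[141. 103.]
```

View pics/w6.png

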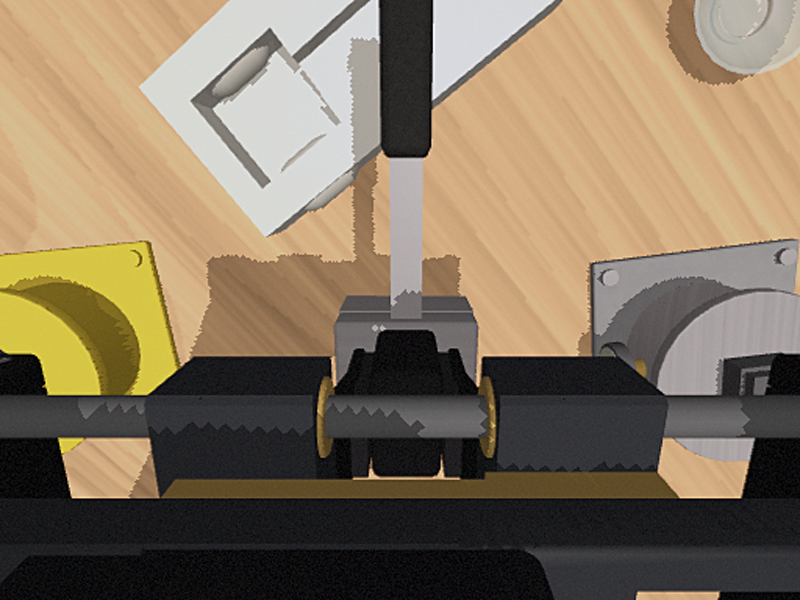

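The wrist view shows the foam pocket's rim corners at about (192,102), (270,28), (340,125) and (264,188). The foam's outer corners are at (140,88) and (270,235).

```bash
python3 - <<'E'
from h import *
o,P=load('w6');s=1.5625
f=lambda u,v,z:p2w(P,((u+.5)/s-.5,(v+.5)/s-.5),z)
an=lambda d:(np.hypot(*d[:2]).round(4),np.degrees(np.arctan2(d[1],d[0])).round(1))
c=np.array([f(*q,.05) for q in((192,102),(270,28),(340,125),(264,188))]);print(c.round(4),'centre',c.mean(0).round(4))
for i in range(4): print(an(c[(i+1)%4]-c[i]))
a,b=f(140,88,.05),f(270,235,.05);print('foam',a.round(4),b.round(4),an(b-a))
# right edge of foam top far: (565,0) line from (432,105)
e1,e2=f(432,108,.05),f(562,0,.05);print('edge',e1.round(4),e2.round(4),an(e2-e1),an(e2-b))
e3=f(240,0,.05);print(an(e3-a))
# wrench line in this view, mouth = TCP-.0461
for u,v in((406,156),(405,318)): print(shift(f(u,v,o['tool_pos'][2]-.0461+.041),o=o))
# side and top independent estimate of foam via edges
im=cams.read_camera('top');cv2.imwrite('pics/t6.png',im)
g=cv2.cvtColor(im,cv2.COLOR_BGR2GRAY)
hsv=cv2.cvtColor(im,cv2.COLOR_BGR2HSV);m=((hsv[...,1]<50)&(hsv[...,2]>110)).astype(np.uint8)
roi=np.zeros_like(m);roi[140:228,130:190]=m[140:228,130:190]
n,l,st,ce=cv2.connectedComponentsWithStats(roi);i=1+st[1:,4].argmax()
cn,_=cv2.findContours((l==i).astype(np.uint8),cv2.RETR_EXTERNAL,2)
r=cv2.minAreaRect(max(cn,key=cv2.contourArea));print(r)
T=campose('top');q=np.array([p2w(T,x,.05) for x in cv2.boxPoints(r)]);print(q.round(4))
for i in range(4): print(an(q[(i+1)%4]-q[i]))
E
```

```text
[[0.4394 0.3303 0.05  ]
 [0.5014 0.3283 0.05  ]
 [0.497  0.2652 0.05  ]
 [0.4371 0.2685 0.05  ]] centre [0.4687 0.2981 0.05  ]
(np.float64(0.062), np.float64(-1.9))
(np.float64(0.0633), np.float64(-93.9))
(np.float64(0.06), np.float64(176.8))
(np.float64(0.0618), np.float64(87.9))
foam [0.4219 0.3549 0.05  ] [0.4197 0.2457 0.05  ] (np.float64(0.1092), np.float64(-91.1))
edge [0.5445 0.2372 0.05  ] [0.6347 0.2337 0.05  ] (np.float64(0.0902), np.float64(-2.3)) (np.float64(0.2153), np.float64(-3.2))
(np.float64(0.0767), np.float64(-4.5))
[81.3 -0.6  5.1]
[22.8 -1.   5.1]
((160.5, 163.0), (28.0, 33.0), 90.0)
[[0.6526 0.3462 0.05  ]
 [0.6522 0.232  0.05  ]
 [0.5546 0.2302 0.05  ]
 [0.5549 0.3437 0.05  ]]
(np.float64(0.1143), np.float64(-90.2))
(np.float64(0.0976), np.float64(-179.0))
(np.float64(0.1134), np.float64(89.8))
(np.float64(0.0977), np.float64(1.5))
```

>>> arm_command(series="0 0 0 0.05 255;0 0 0 0.11 255;0 0 0 0.12 255;0 0 0 0.12 255;0 0 0 0.12 255;0 0 0 0.12 255;0 0 0 0.12 255;0 0 0 0.12 255;0 0 0 0.0345 255;2 -15 0 0 255;2 -27 0 0 255;2 -30 0 0 255;1 -30 0 0 255;1 -23 0 0 255;1 -12.4 0 0 255;0 0 0 0 255;0 0 0 0 255;0 0 0 0 255")

```text
time_s: 23.6
tool_pos: [0.4744, 0.2958, 0.1778]
tool_rot: [179.9, 0.0, -2.5]
force: [-0.3, -0.0, -5.8]
grip_width: 0.0217
grasp_force: 50.0
```

```bash
python3 -c "
from h import *
snap('w7');print(shift((.475,.2962,.0641)))
o,P=load('w7');im=cv2.imread('pics/w7r.png')
# channel end expected pixels, and handle tip
print('ch',[w2p(P,p).round().tolist() for p in((.64,.279,.05),(.64,.303,.05))])
" 
```

```text
23.6 [0.47441093 0.29584358 0.1777583 ] [ 1.79919256e+02  2.39146855e-02 -2.47145086e+00] [-0.31728427 -0.04823399 -5.82657996] 0.02172156988250687
[  0.4  -0.8 113.7]
ch [[272.0, 3.0], [244.0, 4.0]]
```

>>> arm_command(series="0.4 -0.5 10 0 255;0 0 20 0 255;0 0 20 0 255;0 0 15 0 255;0 0 8 0 255;0 0 4 0 255;0 0 3 0 255;0 0 3 0 255;0 0 0 0 255")

```text
time_s: 24.4
tool_pos: [0.4749, 0.2976, 0.0954]
tool_rot: [-180.0, -0.0, -2.4]
force: [0.1, -0.1, -5.0]
grip_width: 0.0219
grasp_force: 50.0
```

>>> arm_command(series="0 0.8 2 0 255;0 0 2 0 255;0 0 2 0 255;0 0 2 0 255;0 0 0 0 255;0 0 0 0 255")

```text
time_s: 24.9
tool_pos: [0.4747, 0.2971, 0.0872]
tool_rot: [-180.0, -0.0, -2.4]
force: [-0.1, 0.8, -5.7]
grip_width: 0.0214
grasp_force: 50.0
```

Head is 9 mm into the pocket with no contact force.

>>> arm_command(series="0 0 2 0 255;0 0 2 0 255;0 0 2 0 255;0 0 2 0 255;0 0 2 0 255;0 0 2 0 255;0 0 0 0 255")

```text
time_s: 25.48
tool_pos: [0.4761, 0.2979, 0.0777]
tool_rot: [-179.9, -0.2, -2.4]
force: [-1.1, -0.4, 10.3]
grip_width: 0.022
grasp_force: 50.0
```

```bash
python3 -c "
from h import *
o=telemetry.get_obs();print(o['wrist_torque'],o['force'],o['tool_pos'])
snap('w8')
o,P=load('w8');im=cv2.imread('pics/w8r.png')
g=cv2.cvtColor(im,cv2.COLOR_BGR2GRAY)
for r in (20,50,75,90,110,150): print(r,g[r,225:295:2].tolist())
"
```

```text
[-0.11036796  0.67214425 -0.0344174 ] [-1.0619048  -0.43496337 10.25551914] [0.47606876 0.29788323 0.07774997]
25.4833 [0.47606876 0.29788323 0.07774997] [-179.91820478   -0.19936072   -2.39225567] [-1.0619048  -0.43496337 10.25551914] 0.022020242505967524
20 [215, 216, 217, 216, 217, 216, 218, 111, 232, 68, 35, 35, 39, 38, 40, 43, 41, 40, 42, 39, 38, 42, 42, 35, 37, 30, 193, 228, 154, 119, 221, 217, 216, 217, 217]
50 [216, 218, 216, 216, 216, 215, 220, 149, 200, 121, 28, 37, 35, 37, 42, 40, 42, 40, 45, 42, 44, 41, 41, 37, 31, 10, 236, 221, 117, 228, 218, 216, 217, 217, 216]
75 [217, 217, 217, 216, 217, 217, 219, 179, 165, 132, 26, 33, 44, 37, 42, 41, 42, 35, 42, 41, 45, 48, 43, 37, 30, 10, 237, 168, 81, 223, 218, 216, 216, 217, 217]
90 [217, 217, 217, 218, 217, 218, 217, 207, 161, 204, 21, 31, 39, 39, 38, 46, 39, 40, 42, 39, 42, 45, 43, 35, 36, 0, 227, 175, 76, 223, 217, 218, 217, 217, 218]
110 [216, 216, 218, 216, 216, 218, 217, 233, 91, 222, 167, 162, 172, 181, 180, 184, 182, 183, 184, 183, 183, 184, 183, 220, 217, 216, 220, 160, 162, 220, 216, 217, 217, 217, 218]
150 [217, 215, 217, 217, 216, 217, 217, 226, 89, 222, 217, 217, 212, 172, 175, 175, 176, 175, 174, 175, 175, 173, 170, 219, 216, 219, 168, 92, 225, 217, 217, 216, 217, 217, 217]
```

Reading the pixel rows around the handle, it lies inside the channel with about 3–4 mm clear on each side. The resistance is therefore the pads, so I'll press on.

>>> arm_command(series="0 0 1.5 0 255;0 0 1.5 0 255;0 0 1.5 0 255;0 0 0 0 255")

```text
time_s: 25.87
tool_pos: [0.4764, 0.2979, 0.0731]
tool_rot: [-179.9, -0.2, -2.4]
force: [-0.7, 0.1, 7.8]
grip_width: 0.0216
grasp_force: 50.0
```

>>> arm_command(series="0 0 2 0 255;0 0 2 0 255;0 0 2 0 255;0 0 1.5 0 255;0 0 0 0 255")

```text
time_s: 26.28
tool_pos: [0.4767, 0.2978, 0.0656]
tool_rot: [-179.9, -0.3, -2.4]
force: [-0.2, -0.1, 7.0]
grip_width: 0.0218
grasp_force: 50.0
```

>>> arm_command(series="0 0 1.5 0 255;0 0 1.5 0 255;0 0 0 0 255")

```text
time_s: 26.53
tool_pos: [0.477, 0.298, 0.064]
tool_rot: [-179.9, -0.3, -2.4]
force: [-2.6, -1.6, 16.1]
grip_width: 0.0218
grasp_force: 50.0
```

>>> arm_command(series="0 0 1.5 0 255;0 0 0 0 255;0 0 0 0 255")

```text
time_s: 26.78
tool_pos: [0.477, 0.298, 0.064]
tool_rot: [-180.0, -0.3, -2.4]
force: [-5.4, -3.1, 25.2]
grip_width: 0.0219
grasp_force: 50.0
```

Bottomed on the floor: the force rises with no further travel. Easing off, releasing and retracting.

>>> arm_command(series="0 0 -3 0 255;0 0 0 0 255;0 0 0 0 0;0 0 0 0 0;0 0 0 0 0;0 0 0 0 0;0 0 0 0 0;0 0 0 0 0;0 0 0 0 0;0 0 0 0 0;0 0 -10 0 0;0 0 -25 0 0;0 0 -30 0 0;0 0 -30 0 0;0 0 -20 0 0;0 0 0 0 0")

```text
time_s: 28.12
tool_pos: [0.4771, 0.2989, 0.1826]
tool_rot: [-179.8, -0.5, -2.4]
force: [1.2, -0.3, 1.1]
grip_width: 0.0869
grasp_force: 0.0
```

```bash
python3 - <<'E'
from h import *
snap('w9');o,P=load('w9');im=cv2.imread('pics/w9r.png');g=cv2.cvtColor(im,cv2.COLOR_BGR2GRAY)
# head height check: metallic head top width/edges near predicted position
a=np.radians(-2.5);x=np.array([np.cos(a),np.sin(a),0]);y=np.array([-x[1],x[0],0]);ax=np.array([.477,.298,0])-.006*x
for z in(.060,.065): print(z,[w2p(P,ax+.028*x+s*.028*y+[0,0,z]).round(1).tolist() for s in(1,-1)])
u,v=w2p(P,ax+.028*x+[0,0,.06]);print(u,v)
r=int(v)+6;print(r,g[r,195:325:2].tolist())
for c in (int(u)-25,int(u)+25): print(c,g[int(v)-30:int(v)+40,c].tolist())
# bystanders: top camera difference vs start around dish, jar, cup
t0=cv2.imread('pics/top0.png').astype(int);t1=cams.read_camera('top');cv2.imwrite('pics/t9.png',t1);d=abs(t1.astype(int)-t0).max(2)
for n,(uu,vv) in dict(dish=(202,127),jar=(223,226),cup=(269,123)).items(): w=d[vv-14:vv+15,uu-14:uu+15];print(n,w.mean().round(1),(w>40).sum())
E
```

```text
28.1167 [0.47705094 0.29885284 0.18259939] [-179.75066385   -0.47366634   -2.37501578] [ 1.186538   -0.25162813  1.11291048] 0.08694168177109132
0.06 [[233.9, 169.3], [290.9, 169.5]]
0.065 [[233.4, 170.2], [291.4, 170.4]]
262.35273138306843 169.4313981689561
175 [163, 164, 164, 160, 164, 149, 148, 204, 203, 203, 202, 202, 201, 200, 202, 202, 202, 204, 137, 100, 153, 152, 153, 153, 153, 156, 153, 155, 71, 1, 2, 5, 0, 1, 7, 8, 0, 0, 0, 161, 156, 154, 157, 155, 154, 155, 158, 103, 76, 208, 203, 202, 202, 201, 202, 202, 202, 201, 203, 204, 175, 136, 159, 158, 156]
237 [203, 203, 203, 203, 203, 202, 202, 204, 202, 202, 202, 203, 202, 203, 202, 203, 202, 204, 201, 203, 203, 203, 202, 201, 202, 203, 207, 218, 61, 75, 105, 72, 92, 153, 153, 153, 152, 153, 151, 148, 150, 152, 155, 157, 153, 152, 151, 153, 153, 149, 148, 149, 151, 150, 153, 152, 153, 152, 151, 153, 160, 90, 95, 96, 101, 98, 96, 101, 157, 154]
287 [204, 202, 202, 202, 202, 202, 202, 202, 201, 202, 202, 203, 202, 202, 204, 201, 202, 203, 201, 202, 203, 202, 203, 203, 200, 203, 205, 210, 140, 69, 144, 71, 87, 157, 159, 162, 158, 158, 160, 158, 159, 158, 160, 161, 162, 158, 157, 155, 160, 157, 153, 155, 157, 155, 159, 155, 154, 155, 155, 156, 93, 96, 97, 97, 103, 92, 92, 97, 156, 151]
dish 9.0 0
jar 9.7 0
cup 9.6 0
```

```bash
python3 -c "
from cell import env
print(env.sign_off())"
```

```text
the job is handed in; nothing more can be done
None
```

The job is handed in at about 28 s: the nut is tight, with the wrench stopped at the click after about 0.09 rad of give. The wrench is pressed down to the foam floor and released, and the dish, jar and cup show no movement in the top camera.

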